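# Load the inspection tray in reverse order

## Robot

A 7-joint arm with a two-finger parallel gripper is mounted at the origin on the work surface. World frame = base frame: x ahead of the robot, y to its left, z up, the work surface at z = 0. Lengths are in mm, angles in rad, forces in N, time in s.
With the tool pointing down it reaches from about 425 to 950 mm from the base axis. Payload 16.7 kg.
Tool frame: the origin (TCP) lies between the finger pads; the fingertips stand 17 mm ahead of it and the grasp point (between the pads) lies 2 mm behind it; z points along the fingers, y is the line along which they close (so a half turn about z gives the same grasp; the last joint's range is limited). The gripper opens to 94 mm and grips with 3 to 60 N. Pads are 16 mm wide; open, the fingers measure 119 mm over their backs; the gripper's body (75 mm by 177 mm) begins 78 mm behind the grasp point.
Start: joints at [1.032, 0.426, 0.074, 1.606, -0.034, 1.111, -0.067], TCP at [255.844, -624.595, 222.467] pointing down, gripper open.
Joint ranges: [-2.85, 2.85], [-0.5, 2.14], [-1.23, 1.37], [0.21, 2.46], [-1.02, 4.16], [0.16, 2.05], [-2.73, 2.73]. Speed limits (rad/s): [1.89, 1.89, 2.39, 2.39, 3.01, 3.01, 3.01].

## Interface

Orientations are given as a rotation vector (axis times angle).
In Python, from workcell import ctrl, claw, solve_ik, monitor, imaging, nets gives the robot as it stands. Calls block until the motion is done:
- ctrl.movep(position, orientation): joint-space move of the TCP to a pose.
- ctrl.move_l(position, orientation=None, speed=150, stop_force=None): straight line of the TCP; orientation=None keeps the orientation; speed is the mean speed in mm/s. With stop_force (N) it stops when the force on the tool has changed by that much, and returns True; else False.
- ctrl.move_joints(angles): joint-space move.
- claw.grip(opening): opening from 0.0 (shut) to 1.0 (fully open); the grip force is fixed at half the most; returns when the fingers have stopped.
- ctrl.hold(seconds).
- solve_ik(position, orientation): joint angles nearest the present ones, or None.
- monitor.get_obs(): the state.
- imaging.snapshot(name): name is "scene" or "top"; returns a dict with "frame" (480x640x3 uint8, red, green, blue), "range_z" (480x640 float32, mm along the optical axis (not along the pixel's ray), 0 where there is no reading), "vertical_fov" (degrees; the focal length in pixels is half the picture's height over the tangent of half this angle, whatever the lens; pixels are square), "cx", "cy" (the principal point, pixels), "rvec" (rotation vector, rad) and "tvec" (3), from world to camera coordinates, as OpenCV has them. Camera axes: x right, y down, z forward; pixel columns grow to the right and rows downward; lengths in mm; the calibration is good to about 2 mm. A picture is of the moment at which its call begins.
A pose or a line that the arm cannot do raises ctrl.Unreachable and nothing moves.
- ctrl.hand_in(): hands the job in; it is judged then, once.
Trained networks look in the newest picture that a camera, given by its name, has taken for a name from the list of things; names that differ only in an ending like _2 or _b are one class to them, and where a whole thing is asked for, a point or a joint stands for the part that bears it (a point fixed in the world has none). Each returns a list of dicts, best first, with "conf" (0 to 1); they miss things now and then, are a little off and sometimes report something else, mostly with a low value. They report only what shows in the picture. A call takes as long as a camera call.
- nets.find_in(camera, target): "bbox" ([left, top, right, bottom] in pixels, round what is visible of it).
The state is a dict: "clock": time; "qpos": joint angles; "dq": joint speeds; "effort": joint torques, N m; "position": TCP position; "orientation": TCP orientation; "force": force on the tool from outside, world axes, zero at the start; "moment": the same for the moment, N m; "grip_width": opening from 0.0 (shut) to 1.0 (fully open); "grip_force": force on a finger pad.
Only numpy, scipy, OpenCV 4.12 (cv2) and the standard library are available. Lean on these libraries where they do the work, as an engineer would, in place of code of your own. Each camera call takes 0.05 s, during which the arm holds its last target. There are 200 camera calls.

## Task

Move the four steel samples from their row of white seats into the grey, black-walled inspection tray beside it, in reverse order: the sample that stands furthest left as the robot sees it goes into the furthest-right pocket, the next one into the next, and so on to the last. Stand each sample upright on its base on the floor of its own pocket, near the middle, and let go of it; do not knock the spare objective lens that stands between the two rows.

Things in the scene. Friction and masses are not known exactly. Their poses are not given: they have to be found in the camera images.
- ring: Plain bare-steel bushing (a short tube) standing on end: 34 mm outside diameter, 20 mm bore, 40 mm tall, about 0.2 kg. Loose. Origin: centre of its underside, z up. Round, so its yaw does not matter.
- hexagon: Bare-steel hexagonal standoff standing on end: 30 mm across flats, 48 mm tall, small dark 12 mm bore in the top, about 0.25 kg. Loose. Origin: centre of its underside, z up. Two of its flats face along its +x and -x.
- flange: Bare-steel flanged stud standing on its flange: round flange 44 mm diameter and 8 mm thick at the bottom, plain round shank 26 mm diameter above it, 50 mm tall in all, about 0.25 kg. Loose. Origin: centre of its underside, z up. Round, so its yaw does not matter.
- oblong: Bare-steel spacer with a racetrack outline, standing on end: 26 mm thick along its x, 42 mm long along its y (round ends), 44 mm tall, two small dark bores in the top, about 0.24 kg. Loose. Origin: centre of its underside, z up. 
- tray: Empty fixed tray, grey floor, black walls, left or right of the seats: four pockets in a row along its y, each 60 (x) by 59 mm (y) inside, centres at x = 0, y = -93, -31, 31, 93 mm. 66 by 252 mm outside. Origin: centre of its underside, on the table. Floor 4 mm up; walls and dividers 3 mm thick, tops 14 mm up. Its +y points to the robot's left within 12 degrees.
- lens: Spare objective lens, loose, standing upright between the tray and the rail: black barrel 38 mm diameter and 34 mm tall with a bright 30 mm collar on top, 46 mm tall in all. Origin: centre of its underside. Not to be touched.
- seat_ring: Fixed white seat in which the ring stands at the start: a record of the original order. One of four alike, 62 mm apart along their y on an aluminium rail: open square cup, 56 mm outside, 50 mm inside. Origin: centre of its underside, 6 mm above the table; floor 3 mm and rim 12 mm above that. Its +y points to the robot's left within 12 degrees.
- seat_hexagon: Fixed white seat in which the hexagon stands at the start: a record of the original order. One of four alike, 62 mm apart along their y on an aluminium rail: open square cup, 56 mm outside, 50 mm inside. Origin: centre of its underside, 6 mm above the table; floor 3 mm and rim 12 mm above that. Its +y points to the robot's left within 12 degrees.
- seat_flange: Fixed white seat in which the flange stands at the start: a record of the original order. One of four alike, 62 mm apart along their y on an aluminium rail: open square cup, 56 mm outside, 50 mm inside. Origin: centre of its underside, 6 mm above the table; floor 3 mm and rim 12 mm above that. Its +y points to the robot's left within 12 degrees.
- seat_oblong: Fixed white seat in which the oblong stands at the start: a record of the original order. One of four alike, 62 mm apart along their y on an aluminium rail: open square cup, 56 mm outside, 50 mm inside. Origin: centre of its underside, 6 mm above the table; floor 3 mm and rim 12 mm above that. Its +y points to the robot's left within 12 degrees.

How it is judged (in metres and radians):
At the end, for the whole second after the job is handed in: Each sample upright (0.12 rad) and still on the floor of its own pocket (underside 1 to 9 mm up, within 18 mm of the tray's middle line and 111 mm of its middle along it); right to left in the tray they follow the left-to-right order of their seats; lens within 20 mm of its start (x of ring in the frame of tray between -0.018 and 0.018 m and y of ring in the frame of tray between -0.111 and 0.111 m and z of ring in the frame of tray between 0.001 and 0.009 m and angle between each of ring, hexagon, flange, oblong's own z axis and vertical below 0.12 rad and linear speed of each of ring, hexagon, flange, oblong below 0.03 m/s and angular speed of each of ring, hexagon, flange, oblong below 0.3 rad/s and x of hexagon in the frame of tray between -0.018 and 0.018 m and y of hexagon in the frame of tray between -0.111 and 0.111 m and z of hexagon in the frame of tray between 0.001 and 0.009 m and x of flange in the frame of tray between -0.018 and 0.018 m and y of flange in the frame of tray between -0.111 and 0.111 m and z of flange in the frame of tray between 0.001 and 0.009 m and x of oblong in the frame of tray between -0.018 and 0.018 m and y of oblong in the frame of tray between -0.111 and 0.111 m and z of oblong in the frame of tray between 0.001 and 0.009 m and ((y of seat_hexagon in the frame of seat_ring above 0 m and ((y of hexagon in the frame of tray below -0.062 m and y of ring in the frame of tray above -0.062 m) or (y of hexagon in the frame of tray below 0 m and y of ring in the frame of tray above 0 m) or (y of hexagon in the frame of tray below 0.062 m and y of ring in the frame of tray above 0.062 m))) or (y of seat_hexagon in the frame of seat_ring below 0 m and ((y of ring in the frame of tray below -0.062 m and y of hexagon in the frame of tray above -0.062 m) or (y of ring in the frame of tray below 0 m and y of hexagon in the frame of tray above 0 m) or (y of ring in the frame of tray below 0.062 m and y of hexagon in the frame of tray above 0.062 m)))) and ((y of seat_flange in the frame of seat_ring above 0 m and ((y of flange in the frame of tray below -0.062 m and y of ring in the frame of tray above -0.062 m) or (y of flange in the frame of tray below 0 m and y of ring in the frame of tray above 0 m) or (y of flange in the frame of tray below 0.062 m and y of ring in the frame of tray above 0.062 m))) or (y of seat_flange in the frame of seat_ring below 0 m and ((y of ring in the frame of tray below -0.062 m and y of flange in the frame of tray above -0.062 m) or (y of ring in the frame of tray below 0 m and y of flange in the frame of tray above 0 m) or (y of ring in the frame of tray below 0.062 m and y of flange in the frame of tray above 0.062 m)))) and ((y of seat_flange in the frame of seat_hexagon above 0 m and ((y of flange in the frame of tray below -0.062 m and y of hexagon in the frame of tray above -0.062 m) or (y of flange in the frame of tray below 0 m and y of hexagon in the frame of tray above 0 m) or (y of flange in the frame of tray below 0.062 m and y of hexagon in the frame of tray above 0.062 m))) or (y of seat_flange in the frame of seat_hexagon below 0 m and ((y of hexagon in the frame of tray below -0.062 m and y of flange in the frame of tray above -0.062 m) or (y of hexagon in the frame of tray below 0 m and y of flange in the frame of tray above 0 m) or (y of hexagon in the frame of tray below 0.062 m and y of flange in the frame of tray above 0.062 m)))) and ((y of seat_oblong in the frame of seat_ring above 0 m and ((y of oblong in the frame of tray below -0.062 m and y of ring in the frame of tray above -0.062 m) or (y of oblong in the frame of tray below 0 m and y of ring in the frame of tray above 0 m) or (y of oblong in the frame of tray below 0.062 m and y of ring in the frame of tray above 0.062 m))) or (y of seat_oblong in the frame of seat_ring below 0 m and ((y of ring in the frame of tray below -0.062 m and y of oblong in the frame of tray above -0.062 m) or (y of ring in the frame of tray below 0 m and y of oblong in the frame of tray above 0 m) or (y of ring in the frame of tray below 0.062 m and y of oblong in the frame of tray above 0.062 m)))) and ((y of seat_oblong in the frame of seat_hexagon above 0 m and ((y of oblong in the frame of tray below -0.062 m and y of hexagon in the frame of tray above -0.062 m) or (y of oblong in the frame of tray below 0 m and y of hexagon in the frame of tray above 0 m) or (y of oblong in the frame of tray below 0.062 m and y of hexagon in the frame of tray above 0.062 m))) or (y of seat_oblong in the frame of seat_hexagon below 0 m and ((y of hexagon in the frame of tray below -0.062 m and y of oblong in the frame of tray above -0.062 m) or (y of hexagon in the frame of tray below 0 m and y of oblong in the frame of tray above 0 m) or (y of hexagon in the frame of tray below 0.062 m and y of oblong in the frame of tray above 0.062 m)))) and ((y of seat_oblong in the frame of seat_flange above 0 m and ((y of oblong in the frame of tray below -0.062 m and y of flange in the frame of tray above -0.062 m) or (y of oblong in the frame of tray below 0 m and y of flange in the frame of tray above 0 m) or (y of oblong in the frame of tray below 0.062 m and y of flange in the frame of tray above 0.062 m))) or (y of seat_oblong in the frame of seat_flange below 0 m and ((y of flange in the frame of tray below -0.062 m and y of oblong in the frame of tray above -0.062 m) or (y of flange in the frame of tray below 0 m and y of oblong in the frame of tray above 0 m) or (y of flange in the frame of tray below 0.062 m and y of oblong in the frame of tray above 0.062 m)))) and distance of lens from where it was at the start of the episode below 0.02 m); the robot touches nothing.
It fails at once if the spare objective lens is knocked: moved by more than 20 mm or tipped (distance of lens from where it was at the start of the episode above 0.02 m or angle between lens's own z axis and vertical above 0.3 rad).
It also fails if it takes over 112 s, if anything falls off the work surface, if the arm or the gripper's body presses on something with over 40 N, if the wrist force passes 120 N, or if a joint passes its speed limit or range.

## Working session

There is one attempt and no reset: what is moved stays moved. The work goes in short steps, each a Python script; the robot and the scene stay as the last script left them, time stands still between calls to the robot, and variables do not carry over. Pictures are saved under pics/ and viewed, at most 14 in all, crops included, and the job is handed in when it is done.

```bash
mkdir -p pics; python3 - <<'E'
from workcell import monitor, imaging, nets
import cv2
o=monitor.get_obs(); print(o['clock'],o['position'],o['orientation'],o['grip_width'])
for c in ('scene','top'):
    s=imaging.snapshot(c); cv2.imwrite(f'pics/{c}0.png',s['frame'][:,:,::-1])
    print(c,s['vertical_fov'],s['cx'],s['cy'],s['rvec'],s['tvec'],(s['range_z']>0).mean())
    for t in ('ring','hexagon','flange','oblong','tray','lens','seat_ring'):
        print(t,[([round(float(v)) for v in d['bbox']],round(d['conf'],2)) for d in nets.find_in(c,t)][:5])
E
```

```text
0.0 [ 255.69064232 -624.24744746  221.79374062] [-3.08121035e+00 -6.06640410e-01  5.34721549e-04] 1.002231021609623
scene 49.63970761956102 323.83646262475446 238.0293323904429 [ 1.54276849  2.22711367 -0.7277473 ] [ 204.07660409 -405.05534041 1147.2543019 ] 0.9962760416666666
ring [([530, 283, 557, 314], 0.73)]
hexagon [([404, 260, 432, 300], 0.87), ([445, 270, 476, 300], 0.16)]
flange [([482, 276, 511, 311], 0.93)]
oblong [([441, 268, 475, 299], 0.89)]
tray [([136, 160, 284, 229], 0.69)]
lens [([326, 200, 351, 228], 0.56)]
seat_ring [([516, 285, 566, 328], 0.91), ([482, 275, 512, 309], 0.55)]
top 52.26386457072414 312.31100831301336 241.6891678350573 [ 2.16420067 -2.10299343  0.23268728] [-24.46857532 548.47545346 853.13662329] 0.9959375
ring [([118, 229, 142, 248], 0.8)]
hexagon [([218, 212, 239, 233], 0.78)]
flange [([155, 226, 178, 250], 0.86)]
oblong [([186, 220, 209, 239], 0.75)]
tray []
lens [([152, 225, 177, 250], 0.73), ([301, 262, 318, 284], 0.71)]
seat_ring [([111, 226, 151, 257], 0.97)]
```

View pics/scene0.png

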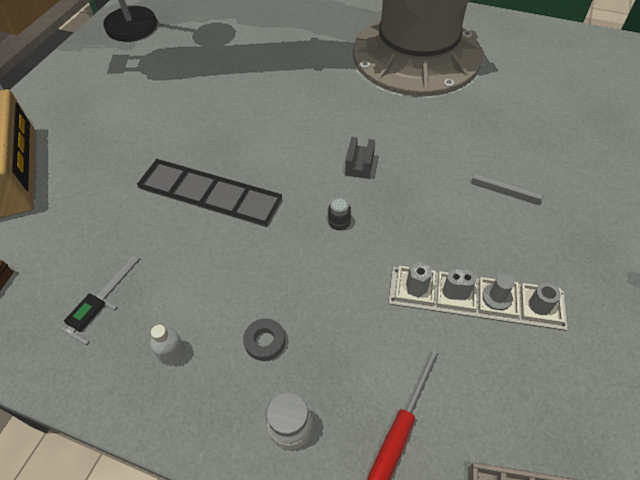

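View pics/top0.png

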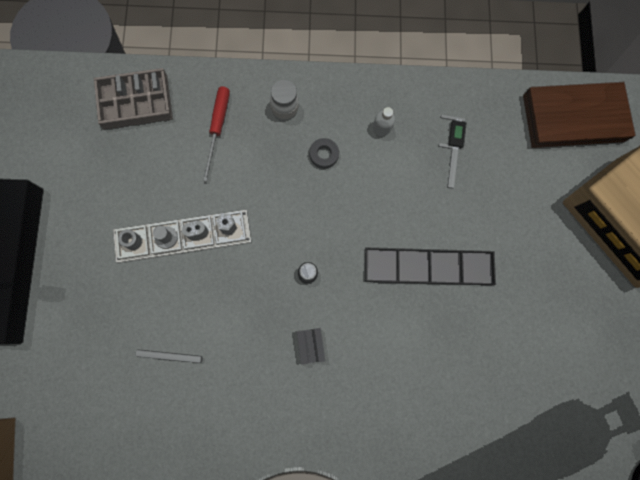

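The top view (robot at the bottom, its left at image left) shows, left to right, the ring (130,239), flange (166,237), oblong (197,230) and hexagon (228,223). The lens is at (309,272) and the tray spans (365–494, 248–286). The network's "lens" hit at (165,237) is really the flange.

```bash
cat > h.py <<'E'
import numpy as np, cv2
from workcell import ctrl, claw, solve_ik, monitor, imaging, nets
from scipy.spatial.transform import Rotation as R
def cloud(c):
    s=imaging.snapshot(c); z=s['range_z'].astype(float); f=240/np.tan(np.radians(s['vertical_fov']/2))
    v,u=np.mgrid[:480,:640]
    P=np.stack([(u-s['cx'])/f*z,(v-s['cy'])/f*z,z],-1)
    return s['frame'],(P-s['tvec'].ravel())@R.from_rotvec(np.ravel(s['rvec'])).as_matrix(),z>0
E
python3 - <<'E'
from h import *
B={'ring':[(118,229,142,248),(530,283,557,314)],'flange':[(155,226,178,250),(482,276,511,311)],'oblong':[(186,220,209,239),(441,268,475,299)],'hexagon':[(218,212,239,233),(404,260,432,300)],'lens':[(301,262,318,284),(326,200,351,228)]}
top0={'ring':49,'flange':59,'oblong':53,'hexagon':57,'lens':46}
for i,c in enumerate(('top','scene')):
    F,W,ok=cloud(c)
    # table level
    t=W[ok&(abs(W[...,2])<8)]; print(c,'table',np.median(t[:,2]))
    for n,b in B.items():
        l,t_,r,bt=b[i]; p=W[t_-3:bt+4,l-3:r+4].reshape(-1,3)
        q=p[abs(p[:,2]-top0[n])<4]
        (cx,cy),(w,h),a=cv2.minAreaRect(q[:,:2].astype(np.float32))
        print(n,len(q),'top',np.round(np.median(q[:,2]),1),'mean',np.round(q[:,:2].mean(0),1),'rect',np.round([cx,cy,w,h,a],1),'circ',np.round(cv2.minEnclosingCircle(q[:,:2].astype(np.float32))[0],1))
    g=F.max(-1).astype(int)
    box={'top':((355,240,505,295),(105,200,260,270)),'scene':((128,150,292,234),(380,255,575,335))}[c]
    (l,t_,r,b)=box[0]; m=np.zeros(g.shape,bool); m[t_:b,l:r]=True
    q=W[m&(g<70)&(W[...,2]>-5)&(W[...,2]<25)][:,:2]; print('tray',len(q),cv2.minAreaRect(q.astype(np.float32)))
    q=W[m&(W[...,2]>8)&(W[...,2]<25)][:,:2]; print('tray z',len(q),cv2.minAreaRect(q.astype(np.float32)))
    (l,t_,r,b)=box[1]; m=np.zeros(g.shape,bool); m[t_:b,l:r]=True
    q=W[m&(W[...,2]>4.5)&(W[...,2]<25)][:,:2]; print('rail',len(q),cv2.minAreaRect(q.astype(np.float32)))
    cv2.imwrite(f'pics/crop_{c}.png',cv2.resize(F[box[1][1]:box[1][3],box[1][0]:box[1][2],::-1],None,fx=4,fy=4,interpolation=cv2.INTER_CUBIC))
E
```

```text
top table -0.3257328122226794
ring 174 top 48.0 mean [547.1 332.9] rect [547.1 332.9  32.4  32.6  86.9] circ [547.1 333.1]
flange 156 top 58.4 mean [556.8 271.3] rect [557.  271.8  25.   24.5  32.2] circ [557.2 270.9]
oblong 276 top 52.5 mean [567.8 212.1] rect [568.2 211.8  26.1  41.   15.1] circ [567.7 211.9]
hexagon 229 top 56.7 mean [581.4 154.3] rect [581.6 154.2  32.3  29.7  85.8] circ [581.7 154.3]
lens 199 top 46.2 mean [495.6  -1.7] rect [496.1  -1.5  28.3  27.8   1.5] circ [495.5  -1.8]
tray 1133 ((515.8220825195312, -237.85699462890625), (67.12174224853516, 252.05172729492188), 0.33857986330986023)
tray z 910 ((516.8450927734375, -238.88409423828125), (66.7828369140625, 252.89161682128906), 0.11288733035326004)
rail 3071 ((561.9774780273438, 246.04702758789062), (97.79988861083984, 269.03314208984375), 3.064899206161499)
scene table -0.017212968289513554
ring 296 top 48.9 mean [548.6 332.2] rect [547.7 332.5  32.8  33.5  41.2] circ [547.3 332.5]
flange 242 top 59.3 mean [558.3 270.5] rect [557.5 270.4  24.7  25.4  78.4] circ [557.1 270.6]
oblong 436 top 53.0 mean [569.  211.6] rect [568.1 211.5  27.9  41.7  22.2] circ [567.7 211.3]
hexagon 346 top 57.0 mean [582.3 153.6] rect [581.9 153.7  35.4  30.5  24.8] circ [581.7 153.9]
lens 228 top 46.2 mean [497.   -2.4] rect [496.1  -2.7  30.3  29.5  64.6] circ [496.1  -4. ]
tray 1824 ((511.72491455078125, -239.14382934570312), (79.54902648925781, 253.2132568359375), 0.1969752013683319)
tray z 1324 ((516.8366088867188, -239.55978393554688), (254.01290893554688, 69.74925231933594), 89.8226547241211)
rail 4876 ((556.4234008789062, 256.3966979980469), (118.3573226928711, 298.0426940917969), 23.075857162475586)
```

View pics/crop_top.png

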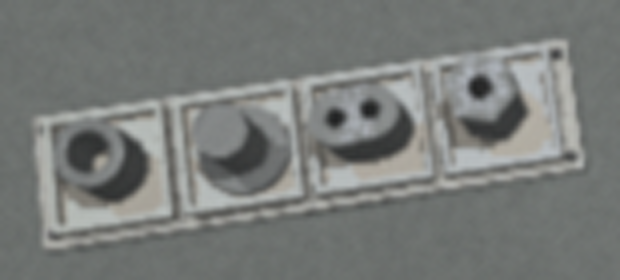

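View pics/crop_scene.png

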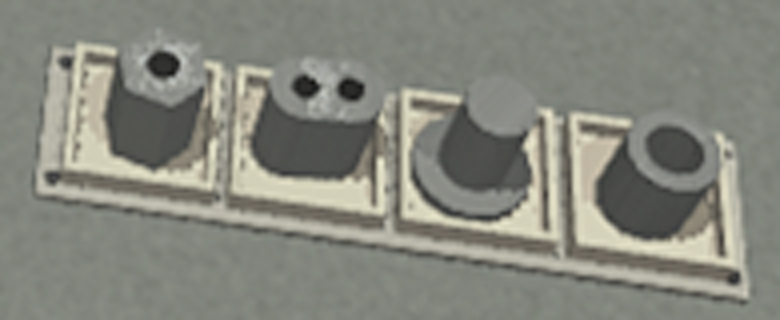

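The crops confirm the order ring, flange, oblong, hexagon from left to right, all upright; the row is yawed about 9–11°. Next I need the oblong and hexagon yaws and an IK check.

```bash
cat >> h.py <<'E'
PICK={'ring':(547.3,332.8),'flange':(557.1,270.8),'oblong':(567.9,211.7),'hexagon':(581.7,154.0)}
def ori(yaw):  # tool down, closing line at angle yaw (deg) from world x
    c,s=np.cos(np.radians(yaw)),np.sin(np.radians(yaw))
    y=np.array([c,s,0]); z=np.array([0,0,-1.]); x=np.cross(y,z)
    return R.from_matrix(np.stack([x,y,z],1)).as_rotvec()
E
python3 - <<'E'
from h import *
T={'oblong':52.8,'hexagon':57}
for c in ('top','scene'):
    F,W,ok=cloud(c); P=W[ok]
    for n in T:
        d=P[:,:2]-PICK[n]; q=d[(np.hypot(*d.T)<26)&(abs(P[:,2]-T[n])<2)]
        if n=='oblong':
            w,V=np.linalg.eigh(np.cov(q.T)); a=np.degrees(np.arctan2(V[1,0],V[0,0])); print(c,n,'thin axis',(a+90)%180-90,w)
        else:
            b=[]
            for a in range(-30,30):
                t=np.radians(a+np.array([0,60,120])); pr=q@np.array([np.cos(t),np.sin(t)]); b.append(np.ptp(pr,axis=0).sum())
            print(c,n,np.argsort(b)[:6]-30,np.sort(b)[:6].round(1))
    m=(P[:,2]>30)&(P[:,1]>-420)&(P[:,1]<470)&(P[:,0]>380)&(P[:,0]<720)
    q=P[m]; print('tall',q.max(0),'y>380:',q[q[:,1]>380].shape)
ty=lambda y:(516.8,-239+y)
for n,(x,y) in {**PICK,'p-93':ty(-93),'p93':ty(93)}.items():
    for yaw in (0,10,15,180,190,195):
        for z in (160,41):
            try: q=solve_ik([x,y,z],ori(yaw)); print(n,yaw,z,None if q is None else np.round(q,2))
            except Exception as e: print(n,yaw,z,e)
E
```

```text
top oblong thin axis 14.968475657571446 [ 50.74905818 119.02854501]
top hexagon [ -7  -8  -9  -6 -10  -5] [90.  90.  90.1 90.2 90.3 90.4]
tall [597.13005647 348.98755825  62.5551377 ] y>380: (0, 3)
scene oblong thin axis 18.586677161977008 [ 54.33055191 119.5752696 ]
scene hexagon [-6 -5 -4 -7 -3 -8] [93.6 93.6 93.7 93.7 93.9 94. ]
tall [598.16316504 348.57209912  62.14391505] y>380: (0, 3)
ring 0 160 [ 0.08  0.65 -1.04  1.7   0.6   1.15 -1.13]
ring 0 41 [ 0.09  0.84 -1.07  1.77  0.85  1.06 -1.3 ]
ring 10 160 [ 0.09  0.65 -1.05  1.7   0.61  1.16 -0.96]
ring 10 41 [ 0.08  0.84 -1.06  1.77  0.84  1.06 -1.12]
ring 15 160 [ 0.09  0.66 -1.06  1.7   0.62  1.16 -0.88]
ring 15 41 [ 0.07  0.83 -1.05  1.77  0.83  1.05 -1.02]
ring 180 160 [ 0.07  0.64 -1.03  1.7   0.59  1.15  2.02]
ring 180 41 [ 0.07  0.82 -1.03  1.77  0.82  1.04  1.86]
ring 190 160 [ 0.07  0.64 -1.03  1.7   0.59  1.15  2.19]
ring 190 41 [ 0.07  0.82 -1.03  1.77  0.82  1.04  2.04]
ring 195 160 [ 0.07  0.64 -1.03  1.7   0.59  1.15  2.28]
ring 195 41 [ 0.07  0.82 -1.03  1.77  0.82  1.04  2.13]
flange 0 160 [ 0.19  0.6  -1.03  1.7
[... 2685 characters left out ...]
 0.26  0.56  0.28  1.89 -0.22  0.72 -2.22]
p93 0 160 [ 0.52  0.3  -0.43  1.96  0.16  0.92  0.01]
p93 0 41 [ 0.49  0.47 -0.4   2.04  0.29  0.69 -0.1 ]
p93 10 160 [ 0.54  0.31 -0.46  1.95  0.17  0.92  0.18]
p93 10 41 [ 0.51  0.48 -0.43  2.04  0.31  0.69  0.05]
p93 15 160 [ 0.55  0.31 -0.47  1.95  0.17  0.92  0.26]
p93 15 41 [ 0.52  0.48 -0.45  2.03  0.32  0.69  0.13]
p93 180 160 [-0.75  0.56  1.22  2.02 -0.63  1.01 -2.35]
p93 180 41 [-0.59  0.71  1.01  2.1  -0.85  0.82 -2.19]
p93 190 160 [-0.75  0.56  1.22  2.02 -0.63  1.01 -2.18]
p93 190 41 [ 0.01  0.45  0.17  2.07 -0.13  0.64 -2.69]
p93 195 160 [ 0.11  0.27  0.06  1.98 -0.02  0.89 -2.7 ]
p93 195 41 [ 0.03  0.45  0.15  2.06 -0.11  0.64 -2.62]
```

```bash
cat >> h.py <<'E'
YAW={'ring':10,'flange':10,'oblong':16.5,'hexagon':-6}
SLOT={'ring':-93,'flange':-31,'oblong':31,'hexagon':93}
def st(m):
    o=monitor.get_obs(); print(m,round(o['clock'],1),np.round(o['position'],1),'w',round(o['grip_width']*94,1),'gf',np.round(o['grip_force'],1),'F',np.round(o['force'],1),flush=True)
def do(n):
    x,y=PICK[n]; o=ori(YAW[n]); p=(516.8,-239.2+SLOT[n]); o2=ori(0.2)
    ctrl.movep([x,y,130],o); print('hit',ctrl.move_l([x,y,41],speed=90,stop_force=15)); st(n+' at pick')
    claw.grip(0.0); st('gripped'); ctrl.move_l([x,y,140],speed=150); st('lifted')
    ctrl.movep([*p,140],o2); ctrl.move_l([*p,46],speed=120)
    print('touch',ctrl.move_l([*p,35],speed=20,stop_force=10)); st('down')
    claw.grip(1.0); ctrl.move_l([*p,130],speed=150); st('done')
E
python3 - <<'E'
from h import *
do('ring')
F,W,ok=cloud('top'); cv2.imwrite('pics/ring1.png',cv2.resize(F[200:300,100:500,::-1],None,fx=2,fy=2))
print([d for d in nets.find_in('top','ring')][:2])
E
```

```text
hit False
ring at pick 5.6 [547.5 333.1  41.6] w 94.1 gf 0.0 F [ 0.6 -0.2  0.5]
gripped 6.6 [547.3 332.8  41. ] w 32.5 gf 30.0 F [ 0.3  0.3 -0.3]
lifted 7.4 [547.1 332.3 139.2] w 32.6 gf 30.0 F [ 0.2  0.1 -2.4]
touch True
down 11.2 [ 516.7 -332.3   35.9] w 32.7 gf 30.0 F [-2.   1.6  8.4]
done 13.1 [ 516.3 -332.3  129.3] w 94.2 gf 0.0 F [ 0.7 -0.3 -0.2]
[{'bbox': [467.0, 254.0, 492.1, 275.5], 'conf': 0.54}]
```

The ring seated at z≈36 with the expected grip width, so I'll run the other three, with a width check before each carry.

```bash
sed -i "s/st('lifted')/st('lifted'); assert monitor.get_obs()['grip_width']>0.2/" h.py; python3 - <<'E'
from h import *
for n in ('flange','oblong','hexagon'): do(n)
ctrl.movep([560,60,220],ori(0.2)); st('away')
for c in ('top','scene'):
    F,W,ok=cloud(c); f=F[...,::-1]
    cv2.imwrite(f'pics/end_{c}.png',f)
    for i,n in enumerate(('ring','flange','oblong','hexagon')):
        d=W[ok][:,:2]-(516.8,-239.2+SLOT[n]); q=W[ok][(abs(d)<30).all(1)&(W[ok][:,2]>36)]
        print(c,n,len(q),'off',np.round(cv2.minEnclosingCircle((q[q[:,2]>q[:,2].max()-4,:2]-(516.8,-239.2+SLOT[n])).astype(np.float32)),1) if 0 else np.round(q[q[:,2]>q[:,2].max()-4].mean(0)-(516.8,-239.2+SLOT[n],0),1))
    d=W[ok][:,:2]-(495.8,-2); q=W[ok][(np.hypot(*d.T)<45)&(abs(W[ok][:,2]-46)<3)]; print('lens',q.mean(0))
E
```

```text
hit False
flange at pick 16.5 [557.4 271.   41.6] w 93.9 gf 0.0 F [-0.3  0.5 -0.3]
gripped 17.5 [557.1 270.8  41. ] w 25.5 gf 30.0 F [ 0.2  0.4 -0.2]
lifted 18.3 [556.9 270.3 139.2] w 25.6 gf 30.0 F [ 0.3  0.1 -3.4]
touch True
down 21.8 [ 516.7 -270.3   35.8] w 25.7 gf 30.0 F [-0.5  0.2  7. ]
done 23.7 [ 516.3 -270.3  129.3] w 94.2 gf 0.0 F [-0.1 -0.2 -0.4]
hit False
oblong at pick 26.6 [568.2 211.9  41.5] w 94.1 gf 0.0 F [0.  0.2 0.3]
gripped 27.6 [567.9 211.7  41. ] w 25.8 gf 30.0 F [ 0.5 -0.6 -1.1]
lifted 28.4 [567.6 211.2 139.2] w 25.9 gf 30.0 F [-0.6  0.3 -2.6]
touch True
down 31.4 [ 516.8 -208.3   35.8] w 25.9 gf 30.0 F [-1.4 -0.   8.8]
done 33.4 [ 516.3 -208.4  129.3] w 94.1 gf 0.0 F [-0.4 -0.5  0.2]
hit False
hexagon at pick 35.9 [582.  154.2  41.5] w 93.8 gf 0.0 F [-0.4 -0.1  0.4]
gripped 36.9 [581.7 154.   41. ] w 29.7 gf 30.0 F [0.5 0.  0.2]
lifted 37.7 [581.3 153.6 139.2] w 29.8 gf 30.0 F [ 0.1 -0.8 -3. ]
touch True
down 40.3 [ 516.7 -146.3   35.8] w 30.1 gf 30.0 F [-1.4 -0.8  7.9]
done 42.2 [ 516.3 -146.4  129.3] w 94.0 gf 0.0 F [-0.2  0.9 -0.5]
away 43.1 [559.8  58.3 218.8] w 94.0 gf 0.0 F [-0.1  1.  -1.3]Traceback (most recent call last):
  File "<stdin>", line 9, in <module>
    return umr_maximum(a, axis, None, out, keepdims, initial, where)
ValueError: zero-size array to reduction operation maximum which has no identity
```

```bash
python3 - <<'E'
from h import *
ctrl.movep([620,330,250],ori(10)); ctrl.hold(0.3); st('away')
for c in ('top','scene'):
    F,W,ok=cloud(c); cv2.imwrite(f'pics/end_{c}.png',F[...,::-1]); P=W[ok]
    for n in SLOT:
        d=P[:,:2]-(516.8,-239.2+SLOT[n]); q=P[(abs(d)<30).all(1)&(P[:,2]>36)&(P[:,2]<80)]
        if len(q): t=q[q[:,2]>q[:,2].max()-4]; print(c,n,len(t),np.round(t.mean(0)-(516.8,-239.2+SLOT[n],0),1),'top spread',np.round(t[:,2].std(),2))
        else: print(c,n,'none')
    d=P[:,:2]-(495.8,-2); q=P[(np.hypot(*d.T)<45)&(abs(P[:,2]-46)<3)]; print('lens',len(q),q.mean(0) if len(q) else '')
E
```

```text
away 44.5 [620.4 328.9 250.2] w 93.9 gf 0.0 F [-0.4  0.5 -1.6]
top ring none
top flange none
top oblong none
top hexagon none
lens 0 
scene ring 126 [ 1.   1.5 43.7] top spread 0.96
scene flange 103 [ 0.7  0.  54. ] top spread 0.89
scene oblong 217 [ 0.5  0.9 48.2] top spread 0.94
scene hexagon 212 [ 0.7 -0.1 52.1] top spread 0.93
lens 223 [496.70883943  -2.54064024  46.15870811]
```

View pics/end_scene.png

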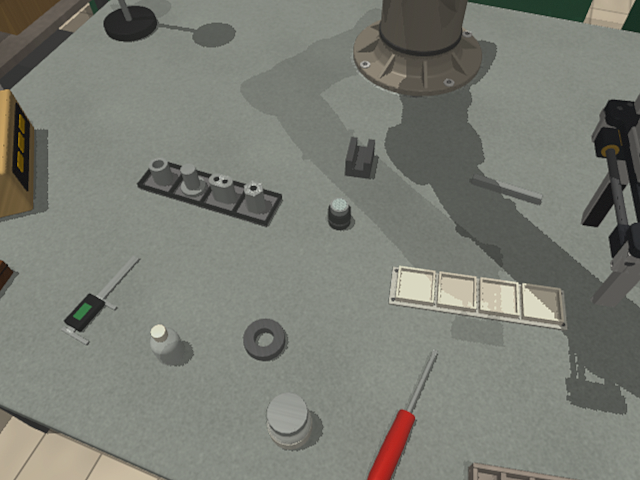

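The scene view shows the seats empty. In the tray, from the robot's right, stand the ring (160,170), flange (192,178), oblong (222,187) and hexagon (256,197), all upright and within 2 mm of their pocket centres. The lens at (339,213) has not moved. The arm blocks the top camera, but this view is enough.

```bash
python3 -c "
from h import *
print(ctrl.hand_in())"
```

```text
the job is handed in; nothing more can be done
None
```

I've handed in the job at about 45 s: ring, flange, oblong and hexagon now stand upright in the tray from right to left, each within about 2 mm of its pocket's centre by the scene camera, and the lens has not moved; no verdict came back.

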